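Empty the tilting cap pot into the catch tub

TASK

Bring the green catch tub from the tester console and slide it under the tilting pot, pull bar facing out, until it is fully home against the stand's rear stop. Then, with the red-gripped lever, tip the pot over until all six white caps are in the tub, and swing it back upright, leaving the tub in place. Handle the pot only through its lever, never by the pot itself, and leave the cell tray, the jar and the brush where they are.

Things in the scene. Friction and masses are not known exactly. Their poses are not given: they have to be found in the camera images.
- stand: Fixed grey tilting stand. Origin: on the bench, below the pivot shaft, midway between the two side frames. +y: pouring side, open, where the tub goes in; x along the shaft; z up. Foot rails 20 mm high leave 160 mm between them, from y = -100 to 100 mm, outer faces at x = +-94 mm; posts above have inner faces at x = +-82 mm, 60 mm along y, with bearing blocks (x 76 to 98 mm) up to z = 175 mm.
- stand_home (a point): Where the tub's centre (half-way up) lies when it is fully home: stand frame x = 0, y = 35 mm, 27.5 mm above the bench, tub's +y along the stand's +y. Then its far rim meets the rear stop, an upright grey cross plate 45 mm high with its face at y = -52.5 mm. The tub slides on the bench itself. Axes as the stand.
- pivot (a point): Centre of the pot's pivot shaft, 155 mm above the bench on the stand's z axis; the shaft runs along the stand's x.
- cradle (a joint): Tilt of the cradle with pot and lever, rad: 0 = pot upright (end stop, as it starts), growing as the mouth tips towards the stand's +y; end stop at 2.4, mouth turned well down. A friction brake of about 0.6 N m (4 to 8 N at the lever grip) holds it wherever it is left. The caps fall out from about 1.5 on; go to about 2.4 to let all slide out.
- lever_grip (a point): Centre of the red lever grip, a sleeve 16 mm in diameter, 70 mm long, along the stand's x. It revolves freely, so it can be pinched from above by a gripper that points down through the whole swing. Stand frame, tilt q: x = -150, y = 140 sin(q - 1.2), z = 155 + 140 cos(q - 1.2) mm; it passes over the top. The steel lever bar lies at x = -102 to -110 mm. Its own axes spin with the sleeve.
- pot_mouth (a point): Centre of the mouth of the stainless steel pot clamped in the cradle: 110 mm tall, 131 mm across the rim, 104 mm across the bottom; the shaft crosses it 60 mm above its bottom. z points out of the mouth. It sweeps an 82 mm radius round the shaft, down to 73 mm above the bench, clear of the tub below.
- tub_mid (a point): Centre of the loose green catch tub, half-way up (27.5 mm). Open top, 130 (x) by 165 (y) by 55 mm high, walls and floor 5 mm, 0.4 to 0.75 kg. A rim bead 10 mm thick, 16 mm high, tops all walls, centred on x = +-65, y = +-82.5 mm. The pull bar is on its +y end. It starts on the bench, pull bar close to the console's upright back, so that at first it can be taken only by its walls.
- tub_bar (a point): Centre of the tub's steel pull bar: round, 12 mm in diameter, 80 mm long along the tub's x, 122.5 mm in +y from tub_mid and 46 mm above the tub's underside, held by an arm at each end; 29 mm free between bar and rim bead. Axes as tub_mid.
- console: Fixed light-grey tester console, a wedge 280 mm long (x), 145 mm deep, 100 mm high at its upright back. Origin: on the bench at the middle of that back face; the console lies to its +y, the tub stands to its -y.
- cap1_mid (a point): centre of white moulded cell cap 1 of 6: a solid-looking disc 40 mm in diameter, 26 mm tall, tapered a little at one end, with a small brass dot; 25 g. All six start loose in the steel pot. z is the cap's own axis.
- cap2_mid (a point): centre of white moulded cell cap 2 of 6: a solid-looking disc 40 mm in diameter, 26 mm tall, tapered a little at one end, with a small brass dot; 25 g. All six start loose in the steel pot. z is the cap's own axis.
- cap3_mid (a point): centre of white moulded cell cap 3 of 6: a solid-looking disc 40 mm in diameter, 26 mm tall, tapered a little at one end, with a small brass dot; 25 g. All six start loose in the steel pot. z is the cap's own axis.
- cap4_mid (a point): centre of white moulded cell cap 4 of 6: a solid-looking disc 40 mm in diameter, 26 mm tall, tapered a little at one end, with a small brass dot; 25 g. All six start loose in the steel pot. z is the cap's own axis.
- cap5_mid (a point): centre of white moulded cell cap 5 of 6: a solid-looking disc 40 mm in diameter, 26 mm tall, tapered a little at one end, with a small brass dot; 25 g. All six start loose in the steel pot. z is the cap's own axis.
- cap6_mid (a point): centre of white moulded cell cap 6 of 6: a solid-looking disc 40 mm in diameter, 26 mm tall, tapered a little at one end, with a small brass dot; 25 g. All six start loose in the steel pot. z is the cap's own axis.
- cell_tray: White tray of test cells, 78 by 150 mm, about 48 mm tall; origin under its centre. A bystander.
- jar: Amber jar with white cap, 68 mm in diameter, 85 mm tall; origin under its centre. A bystander.
- brush: Blue-handled brush, 160 mm long, lying on the bench; a bystander.

How it is judged:
On the way, in this order (a step that is already met when the one before it is completed fails the run):
1. the tub stands fully home under the still upright pot (y of tub_mid in the frame of stand between 0.015 and 0.05 m and x of tub_mid in the frame of stand between -0.025 and 0.025 m and y of tub_bar in the frame of stand above 0.13 m and angle between tub_mid's own z axis and vertical below 0.08 rad and value of joint cradle below 0.2 rad), for 0.2 s.
2. the pot is tipped well over above the tub that is home (y of tub_mid in the frame of stand between 0.015 and 0.05 m and x of tub_mid in the frame of stand between -0.025 and 0.025 m and y of tub_bar in the frame of stand above 0.13 m and angle between tub_mid's own z axis and vertical below 0.08 rad and value of joint cradle above 1.3 rad), for 0.1 s.
3. all six caps are in the tub (x of cap1_mid in the frame of tub_mid between -0.065 and 0.065 m and y of cap1_mid in the frame of tub_mid between -0.083 and 0.083 m and z of each of cap1_mid, cap2_mid, cap3_mid, cap4_mid, cap5_mid, cap6_mid in the frame of tub_mid below 0.03 m and x of cap2_mid in the frame of tub_mid between -0.065 and 0.065 m and y of cap2_mid in the frame of tub_mid between -0.083 and 0.083 m and x of cap3_mid in the frame of tub_mid between -0.065 and 0.065 m and y of cap3_mid in the frame of tub_mid between -0.083 and 0.083 m and x of cap4_mid in the frame of tub_mid between -0.065 and 0.065 m and y of cap4_mid in the frame of tub_mid between -0.083 and 0.083 m and x of cap5_mid in the frame of tub_mid between -0.065 and 0.065 m and y of cap5_mid in the frame of tub_mid between -0.083 and 0.083 m and x of cap6_mid in the frame of tub_mid between -0.065 and 0.065 m and y of cap6_mid in the frame of tub_mid between -0.083 and 0.083 m), for 0.2 s.
At the end, for the whole second after the job is handed in: The tub stands flat on the bench under the pot, its centre within 15 mm of fully home against the rear stop (and within 25 mm sideways) with its pull bar on the pouring side, all six caps lie inside it (centres below the rim), the pot is back upright within 0.15 rad, and the tub is at rest (all of step 3 and y of tub_mid in the frame of stand between 0.015 and 0.05 m and x of tub_mid in the frame of stand between -0.025 and 0.025 m and y of tub_bar in the frame of stand above 0.13 m and angle between tub_mid's own z axis and vertical below 0.08 rad and value of joint cradle below 0.15 rad and linear speed of tub below 0.02 m/s); the robot touches nothing.
It fails at once if the pot itself is pushed or held instead of the lever (contact force between any of the fingers, the arm and pot above 2 N).
It fails at once if the cell tray, the jar or the brush is moved by more than 30 mm (distance of any of cell_tray, jar, brush from where it was at the start of the episode above 0.03 m).
It also fails if it takes over 72 s, if anything falls off the work surface, if the arm or the gripper's body presses on something with over 40 N, if the wrist force passes 120 N, or if a joint passes its speed limit or range.

ROBOT

A 7-joint arm with a two-finger parallel gripper is mounted at the origin on the work surface. World frame = base frame: x ahead of the robot, y to its left, z up, the work surface at z = 0. Lengths are in m, angles in rad, forces in N, time in s.
With the tool pointing down it reaches from about 0.4 to 0.85 m from the base axis. Payload 10.4 kg.
Tool frame: the origin (TCP) lies at the very end of the fingers, on their centre line; the grasp point (between the pads) lies 19 mm behind it; z points along the fingers, y is the direction in which the jaws open and shut (so a half turn about z gives the same grasp; the last joint's range is limited). The gripper opens to 87 mm and grips with 3 to 60 N. Pads are 19 mm wide; open, the fingers measure 117 mm over their backs; the gripper's body (75 mm by 190 mm) begins 51 mm behind the grasp point.
Start: joints at [1.117, 0.332, -0.065, 1.46, 0.022, 1.35, -0.088], TCP at [0.261, -0.568, 0.223] pointing down, gripper open.
Joint ranges: [-2.6, 2.6], [-0.5, 2.12], [-1.47, 1.34], [0.16, 2.42], [-1.27, 4.41], [0.06, 2.06], [-2.6, 2.6]. Speed limits (rad/s): [2.22, 2.22, 2.79, 2.79, 3.14, 3.14, 3.14].

INTERFACE

Orientations are given as a unit quaternion [x, y, z, w].
In Python, from bench import read_state, imaging, r gives the robot as it stands. The module is installed in compiled form; this text tells all that it offers.
- The arm moves only by the tool move_arm, never from a script. Its argument "series" is a list of rows, each a list of 4 numbers: the shift along the tool's x, y, z in m, then the turn about the tool's z in rad. In form: [[x, y, z, roll], ...]. A call has 1 to 20 rows; each row is the pose to reach, as a shift and turn from the pose commanded when the call began, along the tool's axes at that moment; what a row does not reach only later rows make up. A row lasts 1/10 s, in which the tool goes at most 50 mm and 8.59 degrees, less where a joint would pass 70% of its speed; a pose out of reach is approached as far as the arm can. A call with a gripper value outside its range is refused whole. "claw" is the gripper's target within -1 to 1 (fully open at 1, half-way at 0, shut at -1), set as the call begins (left out, the last holds). The fingers move at their own pace and stop on an object; "newtons" is the grip in N (left out, the last holds). Time passes only in rows, so rows that repeat a pose let the fingers close. It gives the time, the measured TCP pose, the force and the opening at its end, in the units of the state.
- read_state(): the state, without advancing time (a new reading comes with each control period).
- imaging.camera(name): name is "scene" or "side" or "wrist"; returns (picture, depth): 480x640x3 uint8, red, green, blue; 480x640 float32, m along the optical axis (not along the pixel's ray), 0 where there is no reading.
- imaging.get_calibration(name): a dict with "camera_matrix" (3x3 intrinsics, pixels), "R" (3x3) and "t" (3): a world point X has camera coordinates R X + t. Camera axes: x right, y down, z forward; pixel columns grow to the right and rows downward; lengths in m; the calibration is good to about 2 mm. A picture is of the moment at which its call begins: read the wrist's pose just before it. get_calibration takes no time and is no camera call; for the wrist camera it gives the pose at the moment of the call.
- r.close_job(): hands the job in, once; it reports no verdict.
The state is a dict: "time": time; "joint_positions": joint angles; "joint_vel": joint speeds; "joint_torque": joint torques, N m; "ee_pos": TCP position; "eef_rot": TCP orientation; "ft_force": force on the tool from outside, world axes, zero at the start; "torque": the same for the moment, N m; "width": finger opening in m.
Only numpy, scipy, OpenCV 4.12 (cv2) and the standard library are available. Lean on these libraries where they do the work, as an engineer would, in place of code of your own. Each camera call takes 0.05 s, during which the arm holds its last target.

## Working session

There is one attempt and no reset: what is moved stays moved. The work goes in short steps, Python scripts to look and compute and a tool call to move; the robot and the scene stay as the last step left them, time stands still between calls to the robot, and variables do not carry over. Pictures are saved under pics/ and viewed, and the job is handed in when it is done.

Besides the shell and the picture viewer there is one more tool, called after ">>>" as name(argument=value, ...) on one line, values as JSON. move_arm: Moves the arm, as the interface text tells. Its arguments: {"type":"object","properties":{"series":{"type":"array","items":{"type":"array","items":{"type":"number"}}},"claw":{"type":"number"},"newtons":{"type":"number"}},"required":["series"]}

```bash
mkdir -p pics; ls; python3 - <<'E'
from bench import read_state, imaging, r
import cv2,numpy as np
s=read_state();print({k:np.round(v,3) for k,v in s.items()})
for n in ["scene","side","wrist"]:
    p,d=imaging.camera(n);cv2.imwrite(f"pics/{n}0.png",p[:,:,::-1]);np.savez(f"{n}0.npz",p=p,d=d)
    c=imaging.get_calibration(n);print(n,c)
    np.savez(f"{n}0c.npz",**c)
E
```

```text
pics
{'time': np.float64(0.0), 'joint_positions': array([ 1.117,  0.333, -0.065,  1.461,  0.022,  1.35 , -0.088]), 'joint_vel': array([-0.   ,  0.   , -0.   , -0.   , -0.   , -0.   , -0.001]), 'joint_torque': array([-1.0000e-03, -6.2327e+01,  2.4000e-02, -3.8991e+01, -6.1000e-02,
        4.0000e-02,  0.0000e+00]), 'ee_pos': array([ 0.261, -0.568,  0.222]), 'eef_rot': array([ 0.977,  0.214, -0.   , -0.001]), 'ft_force': array([ 0.401, -1.026,  0.246]), 'torque': array([ 0.   , -0.026, -0.028]), 'width': np.float64(0.087)}
scene {'camera_matrix': array([[494.14185327,   0.        , 324.14532617],
       [  0.        , 494.14185327, 247.90459547],
       [  0.        ,   0.        ,   1.        ]]), 'R': array([[-0.27154671,  0.96219964, -0.02083846],
       [ 0.64145148,  0.16480026, -0.74925355],
       [-0.7174973 , -0.2168242 , -0.66195535]]), 't': array([ 0.1403111 , -0.27910226,  1.47285698])}
side {'camera_matrix': array([[440.42507654,   0.        , 322.20712036],
       [  0.        , 440.42507654, 242.96233784],
       [  0.        ,   0.        ,   1.        ]]), 'R': array([[ 0.95684004, -0.29061008, -0.00170656],
       [-0.21484101, -0.70338986, -0.67755889],
       [ 0.19570506,  0.64868211, -0.73546655]]), 't': array([-0.56189127,  0.25999645,  0.8671545 ])}
wrist {'camera_matrix': array([[341.84964355,   0.        , 316.84716168],
       [  0.        , 341.84964355, 238.41098183],
       [  0.        ,   0.        ,   1.        ]]), 'R': array([[ 4.17727816e-01, -9.08571765e-01, -9.05791996e-04],
       [-8.65059093e-01, -3.98026723e-01,  3.05364526e-01],
       [-2.77806116e-01, -1.26775693e-01, -9.52235100e-01]]), 't': array([-0.6228643 , -0.03738142,  0.39225364])}
```

View pics/scene0.png

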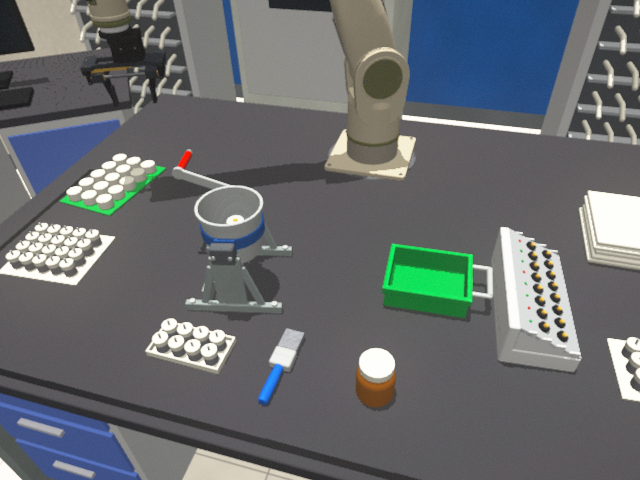

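View pics/side0.png

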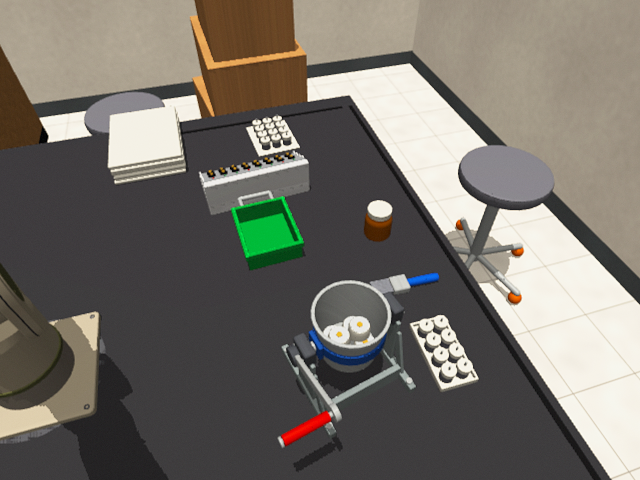

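View pics/wrist0.png

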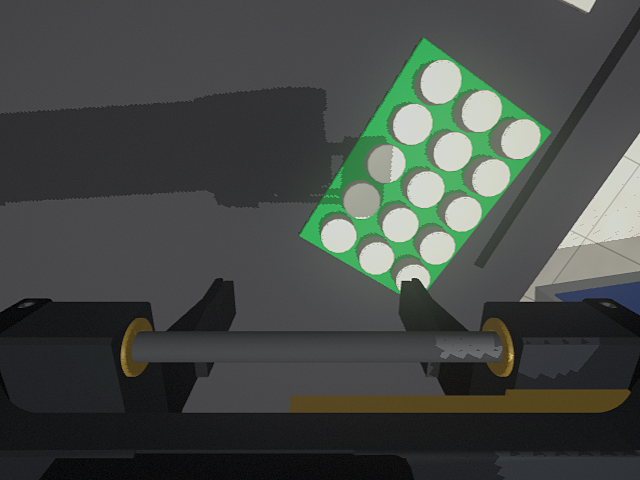

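The scene shows the red grip at (183,160), the pot rim around (230,208), the green tub at (430,280) with its bar towards the console at (482,283), and the jar, brush and tray near the front edge. Next I measure from both fixed cameras.

```bash
cat > h.py <<'E'
import numpy as np,cv2
def cloud(n,i=0):
    a=np.load(f"{n}{i}.npz");c=np.load(f"{n}0c.npz") if n!="wrist" else np.load(f"{n}{i}c.npz")
    p,d=a['p'],a['d'];K=c['camera_matrix'];v,u=np.mgrid[:480,:640]
    X=np.stack([(u-K[0,2])/K[0,0]*d,(v-K[1,2])/K[1,1]*d,d],-1)
    W=(X-c['t'])@c['R']
    W[d==0]=np.nan
    return p,W,c
def ray(c,uv,z):
    K=c['camera_matrix'];dd=np.linalg.solve(K,[uv[0],uv[1],1])@c['R'];o=-c['R'].T@c['t'];return o+dd*(z-o[2])/dd[2]
def masks(p):
    h=cv2.cvtColor(p,cv2.COLOR_RGB2HSV);H,S,V=[h[...,i].astype(int) for i in range(3)]
    return dict(green=(H>50)&(H<75)&(S>150)&(V>60),red=((H<6)|(H>174))&(S>170)&(V>80))
E
python3 - <<'E'
from h import *
for n in ["scene","side"]:
    p,W,c=cloud(n);m=masks(p);print(n)
    g=m['green']&(W[...,0]>0.2)&(W[...,1]>-0.3)
    print('bench z',np.nanmedian(W[300:330,330:360,2]))
    T=W[g&(W[...,2]>0.045)&(W[...,2]<.07)][:,:2].astype(np.float32)
    (cx,cy),(w,h),a=cv2.minAreaRect(T);print('tub',len(T),cx,cy,w,h,a,cv2.boxPoints(((cx,cy),(w,h),a)).round(3).tolist())
    R=W[m['red']&(W[...,2]>.15)];R=R[~np.isnan(R).any(1)]
    mu=np.median(R,0);ev=np.linalg.svd(R-mu)[2][0];print('red',len(R),mu,ev,R.min(0),R.max(0))
    uv=np.argwhere(m['red']&(W[...,2]>.15))[:,::-1].mean(0);print(' ray z.205',ray(c,uv,.205))
    rim=W[(W[...,2]>.198)&(W[...,2]<.212)&(W[...,0]>.3)&~m['red']]
    rim=rim[np.linalg.norm(rim[:,:2]-np.median(rim[:,:2],0),axis=1)<.1]
    A=np.c_[2*rim[:,:2],np.ones(len(rim))];s=np.linalg.lstsq(A,(rim[:,:2]**2).sum(1),rcond=None)[0]
    print('rim',len(rim),s[:2],np.sqrt(s[2]+s[:2]@s[:2]))
E
```

```text
scene
bench z -1.9578293221740564e-05
tub 1493 0.5130701661109924 0.2248697727918625 0.14384903013706207 0.1742846816778183 2.5319085121154785 [[0.43700000643730164, 0.3089999854564667], [0.4449999928474426, 0.13500000536441803], [0.5889999866485596, 0.14100000262260437], [0.5809999704360962, 0.3149999976158142]]
red 117 [ 0.46684199 -0.32295229  0.21207977] [0.9762403  0.21668188 0.00196059] [ 0.43554372 -0.33714711  0.20548047] [ 0.49956471 -0.31277978  0.21548977]
 ray z.205 [ 0.45724412 -0.32930685  0.205     ]
rim 727 [ 0.58698537 -0.16642069] 0.06251835908128159
side
bench z 0.13985180079200704
tub 1026 0.5119650363922119 0.22398707270622253 0.13930034637451172 0.17712298035621643 2.3836007118225098 [[0.4390000104904175, 0.3100000023841858], [0.44600000977516174, 0.13300000131130219], [0.5849999785423279, 0.1379999965429306], [0.578000009059906, 0.3149999976158142]]
red 622 [ 0.46453107 -0.32802558  0.21226348] [-0.97885154 -0.20447352 -0.0063432 ] [ 0.43086239 -0.34049115  0.20120409] [ 0.50050878 -0.31321122  0.21661954]
 ray z.205 [ 0.46513925 -0.32556401  0.205     ]
rim 1094 [ 0.5854146  -0.16794374] 0.06249985724836189
```

```bash
cat >> h.py <<'E'
SO=np.array([.586,-.167]);TH=.207
EX=np.array([np.cos(TH),np.sin(TH)]);EY=np.array([-EX[1],EX[0]])
def st2w(x,y):return SO+x*EX+y*EY
def w2st(p):d=np.array(p[:2])-SO;return d@EX,d@EY
def go(pos,yaw_y=None):
    """shift in tool axes to world pos; yaw_y = wanted world angle of tool y"""
    from bench import read_state
    from scipy.spatial.transform import Rotation as Ro
    s=read_state();M=Ro.from_quat(s['eef_rot']).as_matrix()
    D=M.T@(np.array(pos)-s['ee_pos']);cur=np.arctan2(M[1,1],M[0,1])
    roll=0 if yaw_y is None else -((yaw_y-cur+np.pi)%(2*np.pi)-np.pi)
    print('t',round(float(s['time']),2),'pos',s['ee_pos'].round(4),'stand',np.round(w2st(s['ee_pos']),4),'yaw_y',round(float(cur),4),'shift',D.round(4),'roll',round(float(roll),4),'F',s['ft_force'].round(1),'w',s['width'],'q',s['joint_positions'].round(2))
E
python3 - <<'E'
from h import *
go([.516,.142,.15],-1.528)
for n,uv in [('scene',(376,385)),('scene',(290,345)),('scene',(268,385)),('scene',(190,345))]:
    p,W,c=cloud(n);q=ray(c,uv,0.03);print(uv,q,w2st(q))
E
```

```text
t 0.15 pos [ 0.2608 -0.5676  0.2219] stand [-0.4006 -0.3253] yaw_y -1.14 shift [ 0.5282 -0.5382  0.0725] roll 0.388 F [0.3 0.1 0.5] w 0.08717071011561735 q [ 1.12  0.33 -0.06  1.46  0.02  1.35 -0.09]
(376, 385) [0.79266986 0.17092609 0.03      ] (np.float64(0.2717100647657905), np.float64(0.2882362144790208))
(290, 345) [0.75010825 0.0008348  0.03      ] (np.float64(0.19509907460106835), np.float64(0.130523518423722))
(268, 385) [ 0.840688  -0.0084864  0.03     ] (np.float64(0.28182937998267243), np.float64(0.1027849136772975))
(190, 345) [ 0.79788412 -0.17939978  0.03      ] (np.float64(0.20481233229003673), np.float64(-0.05568252633121955))
```

>>> move_arm(series=[[0, 0, -0.05, 0], [0.03, -0.03, -0.1, 0], [0.06, -0.06, -0.13, 0], [0.09, -0.1, -0.13, 0], [0.13, -0.13, -0.13, 0], [0.16, -0.17, -0.13, 0.1], [0.2, -0.2, -0.13, 0.1], [0.24, -0.24, -0.13, 0.2], [0.28, -0.28, -0.13, 0.2], [0.32, -0.32, -0.13, 0.3], [0.36, -0.36, -0.13, 0.388], [0.4, -0.4, -0.11, 0.388], [0.44, -0.44, -0.08, 0.388], [0.48, -0.48, -0.04, 0.388], [0.51, -0.51, 0, 0.388], [0.528, -0.538, 0.04, 0.388], [0.528, -0.538, 0.07, 0.388], [0.528, -0.538, 0.07, 0.388], [0.528, -0.538, 0.07, 0.388], [0.528, -0.538, 0.07, 0.388]], claw=1, newtons=40)

```text
time: 2.15
ee_pos: [0.5151, 0.1422, 0.1512]
eef_rot: [1.0, 0.022, -0.002, -0.0]
ft_force: [0.2, -0.7, 0.2]
width: 0.0868
```

```bash
python3 - <<'E'
from h import *
from bench import imaging
c=imaging.get_calibration("wrist");p,d=imaging.camera("wrist")
np.savez("wrist1.npz",p=p,d=d);np.savez("wrist1c.npz",**c);cv2.imwrite("pics/wrist1.png",p[:,:,::-1])
go([.516,.142,.03],-1.528)
p,W,c=cloud("wrist",1);m=masks(p)['green']
T=W[m&(W[...,2]>.045)&(W[...,2]<.07)];print(len(T),T[:,:2].min(0),T[:,:2].max(0))
T=T[:,:2].astype(np.float32);(cx,cy),(w,h),a=cv2.minAreaRect(T);print(cx,cy,w,h,a,cv2.boxPoints(((cx,cy),(w,h),a)).round(3).tolist())
E
```

```text
t 2.2 pos [0.5161 0.1412 0.1527] stand [-0.0051  0.3159] yaw_y -1.5276 shift [ 0.     -0.0009  0.1227] roll 0.0004 F [0.1 0.1 1.3] w 0.08688811572285637 q [ 0.33  0.28 -0.78  1.76  0.21  1.19 -2.04]
9471 [0.43981993 0.13677719] [0.58487962 0.3162005 ]
0.5117350816726685 0.22649353742599487 0.13952434062957764 0.1751381754875183 2.5290005207061768 [[0.43799999356269836, 0.3109999895095825], [0.44600000977516174, 0.13600000739097595], [0.5849999785423279, 0.1420000046491623], [0.578000009059906, 0.31700000166893005]]
```

View pics/wrist1.png

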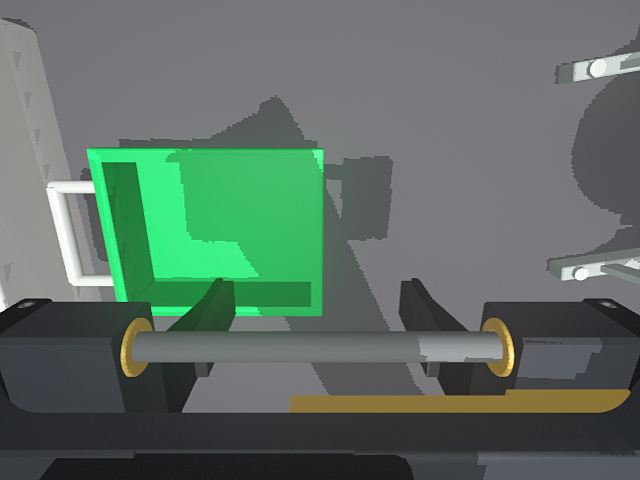

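The wrist view shows the tub's near end wall at column 323, between the open fingers, with the tub clear of everything else. I descend and grip.

>>> move_arm(series=[[0, -0.002, 0.04, 0], [0, -0.002, 0.08, 0], [0, -0.002, 0.11, 0], [0, -0.002, 0.122, 0], [0, -0.002, 0.122, 0], [0, -0.002, 0.122, 0]], claw=1)

```text
time: 2.8
ee_pos: [0.5175, 0.1432, 0.0326]
eef_rot: [1.0, 0.021, 0.001, -0.0]
ft_force: [0.7, 0.4, -0.2]
width: 0.0868
```

>>> move_arm(series=[[0, 0, 0, 0], [0, 0, 0, 0], [0, 0, 0, 0], [0, 0, 0, 0], [0, 0, 0, 0], [0, 0, 0, 0], [0, 0, 0, 0], [0, 0, 0, 0]], claw=-1, newtons=40)

```text
time: 3.6
ee_pos: [0.516, 0.1434, 0.0305]
eef_rot: [1.0, 0.021, -0.0, 0.0]
ft_force: [-0.0, 1.0, -0.9]
width: 0.0311
```

```bash
python3 - <<'E'
from h import *
t=st2w(0,.175)
go([t[0],t[1],.032],-1.364)
E
```

```text
t 3.6 pos [0.516  0.1434 0.0305] stand [-0.0047  0.3182] yaw_y -1.528 shift [ 0.028   0.1405 -0.0015] roll -0.164 F [-0.   1.  -0.9] w 0.03113259242173176 q [ 0.26  0.43 -0.73  1.86  0.35  0.97 -2.14]
```

Width is still closing (31 mm), so I wait and check.

>>> move_arm(series=[[0, 0, 0, 0], [0, 0, 0, 0], [0, 0, 0, 0], [0, 0, 0, 0], [0, 0, 0, 0]])

```text
time: 4.1
ee_pos: [0.5161, 0.1432, 0.0305]
eef_rot: [1.0, 0.021, 0.0, 0.0]
ft_force: [-0.1, -2.1, 0.2]
width: 0.0098
```

>>> move_arm(series=[[0, 0.015, -0.001, 0], [0.002, 0.035, -0.001, 0], [0.006, 0.055, -0.001, -0.02], [0.012, 0.075, -0.001, -0.06], [0.018, 0.095, -0.001, -0.1], [0.024, 0.115, -0.001, -0.14], [0.028, 0.13, -0.001, -0.164], [0.028, 0.14, -0.001, -0.164], [0.028, 0.14, 0, -0.164], [0.028, 0.14, 0, -0.164], [0.028, 0.14, 0, -0.164]])

```text
time: 5.2
ee_pos: [0.5499, 0.0054, 0.0306]
eef_rot: [0.995, 0.103, 0.0, 0.0]
ft_force: [1.2, -2.2, -2.4]
width: 0.0093
```

```bash
cat > look.py <<'E'
import sys
from h import *
from bench import imaging
i=sys.argv[1]
for n in ["scene","side"]:
    p,d=imaging.camera(n);np.savez(f"{n}{i}.npz",p=p,d=d);cv2.imwrite(f"pics/{n}{i}.png",p[:,:,::-1])
    p,W,c=cloud(n,i);m=masks(p)['green']&(W[...,0]>0.3)&(W[...,1]>-0.35)
    T=W[m&(W[...,2]>.045)&(W[...,2]<.07)]
    if len(T)>20:
        S=np.c_[(T[:,:2]-SO)@EX,(T[:,:2]-SO)@EY].astype(np.float32)
        (cx,cy),(w,h),a=cv2.minAreaRect(S);print(n,'tub in stand frame',len(T),np.round([cx,cy,w,h,a],4),'max z',T[:,2].max(),'ranges',S.min(0),S.max(0))
E
python3 look.py 2; python3 -c "
from h import *
go([.5,.1,.03],-1.364)"
```

```text
scene tub in stand frame 1163 [0.0012 0.2581 0.1428 0.1749 0.4086] max z 0.06969390272629968 ranges [-0.07036572  0.17063852] [0.07270437 0.34557614]
side tub in stand frame 645 [-0.0009  0.2585  0.1385  0.1768  0.0531] max z 0.05932227393178 ranges [-0.07014022  0.17009182] [0.06841941 0.3468806 ]
t 5.3 pos [0.5499 0.0055 0.0306] stand [1.000e-04 1.762e-01] yaw_y -1.3632 shift [-0.0293 -0.1028  0.0006] roll 0.0008 F [ 0.8 -1.6 -2. ] w 0.009572638897084106 q [ 0.5   0.46 -0.71  1.83  0.35  0.98 -1.72]
```

View pics/scene2.png

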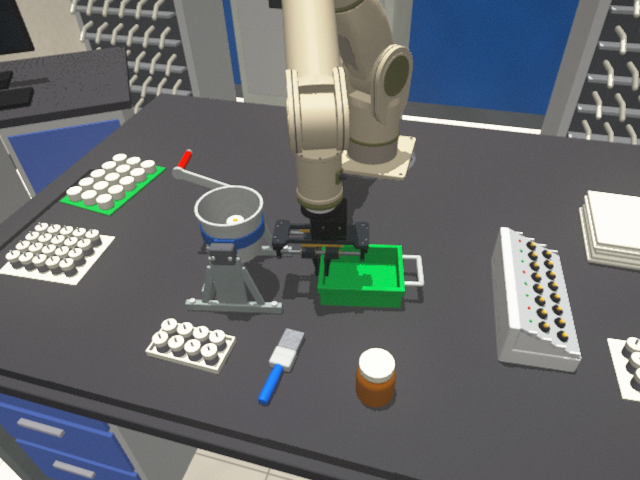

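The tub sits at stand (0, 0.258), aligned within 0.5°. I release it, rise and go round behind the bar.

>>> move_arm(series=[[0, 0, 0, 0], [0, 0, 0, 0], [0, 0, 0, 0], [0, 0, 0, 0], [0, 0, -0.03, 0], [0, 0, -0.08, 0], [0, 0, -0.12, 0], [0, -0.04, -0.12, -0.15], [0, -0.08, -0.12, -0.3], [0, -0.12, -0.12, -0.45], [0, -0.16, -0.12, -0.6], [0, -0.2, -0.12, -0.75], [0, -0.24, -0.12, -0.9], [0, -0.24, -0.12, -1.05], [0, -0.24, -0.12, -1.2], [0, -0.24, -0.12, -1.35], [0, -0.24, -0.12, -1.5], [0, -0.24, -0.12, -1.571], [0, -0.24, -0.12, -1.571], [0, -0.24, -0.12, -1.571]], claw=1)

```text
time: 7.3
ee_pos: [0.5007, 0.2396, 0.1505]
eef_rot: [0.631, 0.776, 0.0, -0.0]
ft_force: [0.7, 0.1, -0.1]
width: 0.0866
```

```bash
python3 look.py 3;python3 -c "
from h import *
t=st2w(0,.418)
go([t[0],t[1],.034],.207)"
```

```text
scene tub in stand frame 1425 [3.0000e-04 2.5880e-01 1.7430e-01 1.4470e-01 8.9834e+01] max z 0.05903041888583885 ranges [-0.07212699  0.1715765 ] [0.07263449 0.34596545]
side tub in stand frame 1297 [-7.00000e-04  2.59100e-01  1.77000e-01  1.39900e-01  8.98865e+01] max z 0.05978665256995507 ranges [-0.07060295  0.17067823] [0.06942622 0.34774727]
t 7.4 pos [0.5007 0.2396 0.1506] stand [1.000e-04 4.155e-01] yaw_y 0.2051 shift [ 2.500e-03 -1.000e-04  1.166e-01] roll -0.0019 F [-0.1 -0.9  0.1] w 0.08702447509538541 q [ 0.38  0.46 -1.13  1.7   0.43  1.26 -0.64]
```

View pics/side3.png

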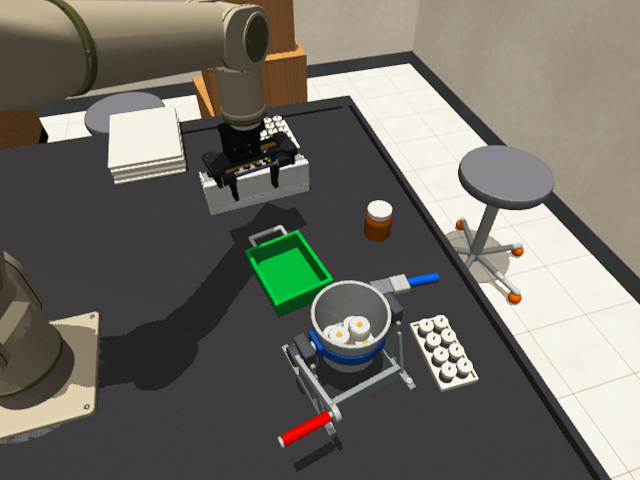

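The tub has stayed straight and the gripper is clear behind the bar. I half-close the fingers, descend and push along -tool x.

>>> move_arm(series=[[0.003, 0, 0.02, 0], [0.003, 0, 0.05, 0], [0.003, 0, 0.08, 0], [0.003, 0, 0.1, 0], [0.003, 0, 0.116, 0], [0.003, 0, 0.116, 0], [0, 0, 0.116, 0], [-0.01, 0, 0.116, 0], [-0.02, 0, 0.116, 0], [-0.035, 0, 0.116, 0], [-0.05, 0, 0.116, 0], [-0.065, 0, 0.116, 0], [-0.08, 0, 0.116, 0], [-0.095, 0, 0.116, 0], [-0.11, 0, 0.116, 0], [-0.125, 0, 0.116, 0], [-0.14, 0, 0.116, 0], [-0.155, 0, 0.116, 0], [-0.165, 0, 0.116, 0], [-0.17, 0, 0.116, 0]], claw=-0.05)

```text
time: 9.4
ee_pos: [0.5358, 0.0717, 0.0343]
eef_rot: [0.631, 0.776, -0.0, 0.0]
ft_force: [-0.8, 4.2, 1.6]
width: 0.0412
```

```bash
python3 look.py 4;python3 -c "
from h import *
t=st2w(0,.173)
go([t[0],t[1],.034],.207)"
```

```text
scene tub in stand frame 1134 [1.000e-04 1.054e-01 1.438e-01 1.746e-01 2.495e-01] max z 0.05862475982169321 ranges [-0.0721124   0.01817805] [0.07179939 0.19263518]
side tub in stand frame 668 [-0.0011  0.1052  0.1402  0.1764  0.39  ] max z 0.059580564281131294 ranges [-0.07143822  0.01667622] [0.068504   0.19340475]
t 9.5 pos [0.5357 0.0718 0.0342] stand [-2.00e-04  2.44e-01] yaw_y 0.2056 shift [-0.071   0.0003  0.0003] roll -0.0014 F [-0.3 -0.1  0.4] w 0.041580967744834614 q [ 0.61  0.56 -1.02  1.84  0.55  1.06 -0.41]
```

View pics/side4.png

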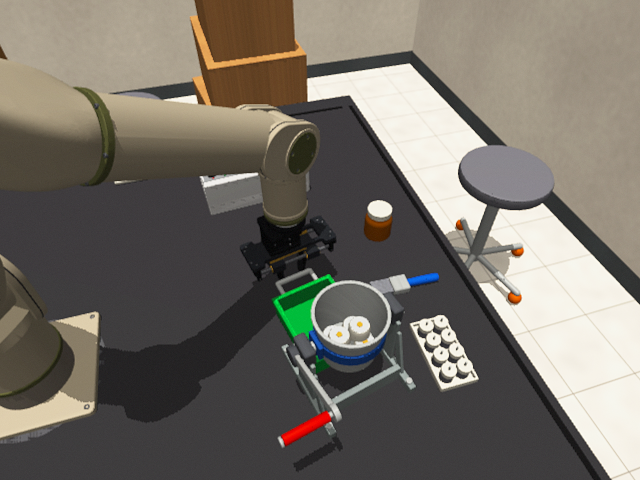

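It slides straight; about 70 mm remain.

>>> move_arm(series=[[-0.01, 0, 0, 0], [-0.02, 0, 0, 0], [-0.03, 0, 0, 0], [-0.04, 0, 0, 0], [-0.05, 0, 0, 0], [-0.058, 0, 0, 0], [-0.063, 0, 0, 0], [-0.067, 0, 0, 0], [-0.069, 0, 0, 0], [-0.07, 0, 0, 0], [-0.07, 0, 0, 0]])

```text
time: 10.6
ee_pos: [0.55, 0.0048, 0.0346]
eef_rot: [0.63, 0.776, -0.0, 0.0]
ft_force: [-0.6, 0.8, -0.1]
width: 0.0416
```

```bash
python3 look.py 5;python3 -c "
from h import *
t=st2w(0,.173)
go([t[0],t[1],.034],.207)"
```

```text
scene tub in stand frame 663 [9.000e-04 4.060e-02 1.675e-01 1.451e-01 8.976e+01] max z 0.05849454622767319 ranges [-0.07129142 -0.04340629] [0.07363647 0.12437843]
side tub in stand frame 933 [-0.0014  0.0368  0.1383  0.1774  0.3302] max z 0.05926263582048764 ranges [-0.0709577  -0.05155588] [0.06815194 0.12509817]
t 10.7 pos [0.5501 0.0048 0.0346] stand [1.000e-04 1.755e-01] yaw_y 0.2072 shift [-0.0025 -0.0001  0.0006] roll 0.0002 F [-0.3  2.  -0.7] w 0.04090350545307823 q [ 0.72  0.57 -1.    1.82  0.55  1.06 -0.28]
```

Tub at y ≈ 0.0365. I push a few mm more to feel the stop.

>>> move_arm(series=[[-0.002, 0, 0, 0], [-0.003, 0, 0, 0], [-0.004, 0, 0, 0], [-0.004, 0, 0, 0], [-0.004, 0, 0, 0]])

```text
time: 11.2
ee_pos: [0.5504, 0.0027, 0.0346]
eef_rot: [0.63, 0.777, 0.001, -0.001]
ft_force: [-2.1, 7.4, -0.7]
width: 0.0412
```

```bash
python3 look.py 6;python3 -c "
from h import *
t=st2w(0,.173)
go([t[0],t[1],.034],.207)"
```

```text
scene tub in stand frame 645 [3.00000e-04 4.04000e-02 1.66000e-01 1.41900e-01 8.89607e+01] max z 0.05800887621322643 ranges [-0.070457   -0.04390553] [0.07225882 0.12252624]
side tub in stand frame 929 [-0.0013  0.0348  0.1384  0.1758  0.2708] max z 0.05900514432977293 ranges [-0.07076472 -0.05300187] [0.06822726 0.12244914]
t 11.3 pos [0.5504 0.0028 0.0346] stand [1.000e-04 1.735e-01] yaw_y 0.2086 shift [-0.0005 -0.0001  0.0006] roll 0.0016 F [-2.7  6.9  0.3] w 0.04168508149159512 q [ 0.72  0.57 -1.    1.81  0.55  1.06 -0.28]
```

The force (~8 N) and the view (tub y ≈ 0.035) agree: it is against the stop. I back off, rise and go to the lever.

>>> move_arm(series=[[0.01, 0, 0, 0], [0.03, 0, 0, 0], [0.06, 0, -0.03, 0], [0.07, 0, -0.08, 0], [0.07, 0, -0.13, 0.1], [0.07, 0, -0.18, 0.2], [0.07, 0, -0.23, 0.3], [0.07, 0, -0.28, 0.45], [0.07, 0, -0.31, 0.6], [0.03, -0.02, -0.31, 0.75], [-0.01, -0.04, -0.31, 0.9], [-0.05, -0.06, -0.31, 1.05], [-0.09, -0.08, -0.31, 1.2], [-0.13, -0.1, -0.31, 1.35], [-0.17, -0.12, -0.31, 1.5], [-0.21, -0.14, -0.31, 1.571], [-0.25, -0.148, -0.31, 1.571], [-0.29, -0.148, -0.31, 1.571], [-0.304, -0.148, -0.31, 1.571], [-0.304, -0.148, -0.31, 1.571]], claw=1)

```text
time: 13.3
ee_pos: [0.4682, -0.3288, 0.3437]
eef_rot: [0.995, 0.102, -0.0, -0.001]
ft_force: [-0.0, 1.0, -0.3]
width: 0.0869
```

```bash
python3 look.py 7;python3 - <<'E'
from h import *
from bench import imaging
c=imaging.get_calibration("wrist");p,d=imaging.camera("wrist")
np.savez("wrist7.npz",p=p,d=d);np.savez("wrist7c.npz",**c);cv2.imwrite("pics/wrist7.png",p[:,:,::-1])
for n in ["scene","side","wrist"]:
    p,W,c=cloud(n,7);m=masks(p)['red'];R=W[m&(W[...,2]>.15)&(W[...,2]<.25)&(W[...,1]>-.4)];
    if len(R)>20: print(n,len(R),np.median(R,0),R.min(0),R.max(0),np.linalg.svd(R-R.mean(0),full_matrices=False)[2][0])
t=st2w(-.148,-.13)
go([t[0],t[1],.187],-1.364)
E
```

```text
scene tub in stand frame 674 [3.00000e-04 3.91000e-02 1.67100e-01 1.42600e-01 8.98355e+01] max z 0.05867519236986083 ranges [-0.07089786 -0.04461975] [0.07170561 0.12261766]
side tub in stand frame 288 [ 9.00000e-04 -2.22000e-02  4.01000e-02  1.43200e-01  7.47539e+01] max z 0.05874081821303016 ranges [-0.07004265 -0.05314136] [0.06864009 0.01537053]
scene 116 [ 0.46667889 -0.32264828  0.21214657] [ 0.4344082  -0.33614664  0.20543203] [ 0.49781362 -0.31342022  0.21565996] [ 0.97519849  0.22124549 -0.00619182]
side 257 [ 0.44483462 -0.33243142  0.21197378] [ 0.43084526 -0.33973113  0.20084816] [ 0.45947056 -0.3217197   0.21564157] [-0.98230459 -0.18212863 -0.04366758]
wrist 1207 [ 0.46767265 -0.32477777  0.21273419] [ 0.43068552 -0.33902553  0.20399243] [ 0.50040954 -0.31095925  0.21562323] [-9.76654903e-01 -2.14813981e-01  3.92617863e-04]
t 13.45 pos [ 0.4691 -0.3251  0.345 ] stand [-0.1469 -0.1307] yaw_y -1.3616 shift [-0.0011 -0.0008  0.158 ] roll 0.0024 F [-0.4  0.2  0. ] w 0.08699105258781167 q [ 1.13  0.25 -0.75  1.37  0.17  1.59 -0.96]
```

View pics/wrist7.png

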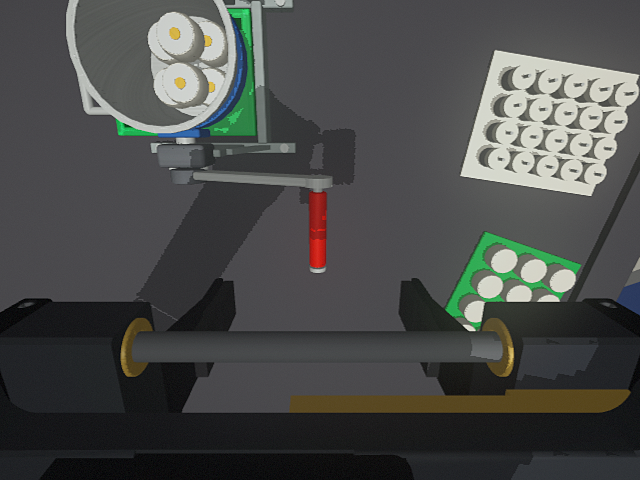

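View pics/side7.png

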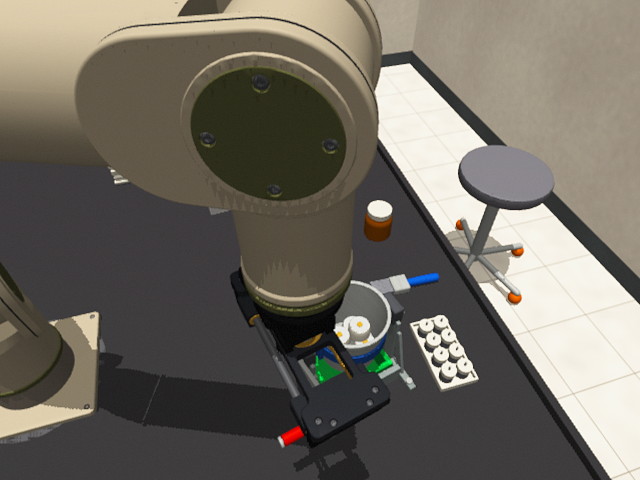

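The red sleeve (column 317) is centred between the fingers. I descend and pinch.

>>> move_arm(series=[[-0.001, 0, 0.04, 0], [-0.001, 0, 0.08, 0], [-0.001, 0, 0.12, 0], [-0.001, 0, 0.145, 0], [-0.001, 0, 0.157, 0], [-0.001, 0, 0.157, 0], [-0.001, 0, 0.157, 0]], claw=1)

```text
time: 14.15
ee_pos: [0.4684, -0.327, 0.1892]
eef_rot: [0.995, 0.104, 0.001, 0.001]
ft_force: [0.0, -0.3, 0.2]
width: 0.0871
```

>>> move_arm(series=[[0, 0, 0, 0], [0, 0, 0, 0], [0, 0, 0, 0], [0, 0, 0, 0], [0, 0, 0, 0], [0, 0, 0, 0], [0, 0, 0, 0], [0, 0, 0, 0], [0, 0, 0, 0], [0, 0, 0, 0], [0, 0, 0, 0], [0, 0, 0, 0]], claw=-1, newtons=35)

```text
time: 15.35
ee_pos: [0.4674, -0.3264, 0.1874]
eef_rot: [0.995, 0.104, -0.0, -0.001]
ft_force: [-2.4, 4.8, 1.9]
width: 0.0149
```

```bash
python3 - <<'E'
from h import *
t=st2w(-.148,-.13)
go([t[0],t[1],.186],-1.364)
q=np.r_[np.arange(.1,2.45,.1)]
for a in q: print(round(a,2),[round(-.14*(np.sin(a-1.2)-np.sin(-1.2)),3),round(-.14*(np.cos(a-1.2)-np.cos(1.2)),3)],end=' ')
print()
for a in np.arange(1.3,2.45,.1): print(round(a,2),[round(-.14*(np.sin(a-1.2)-np.sin(0)),3),round(-.14*(np.cos(a-1.2)-np.cos(0)),3)],end=' ')
E
```

```text
t 15.35 pos [ 0.4674 -0.3264  0.1874] stand [-0.1489 -0.1316] yaw_y -1.3633 shift [ 0.0009 -0.0016  0.0014] roll 0.0007 F [-2.4  4.8  1.9] w 0.014863494683017406 q [ 1.14  0.32 -0.73  1.63  0.22  1.28 -1.  ]
0.1 [np.float64(-0.006), np.float64(-0.013)] 0.2 [np.float64(-0.013), np.float64(-0.025)] 0.3 [np.float64(-0.021), np.float64(-0.036)] 0.4 [np.float64(-0.03), np.float64(-0.047)] 0.5 [np.float64(-0.04), np.float64(-0.056)] 0.6 [np.float64(-0.051), np.float64(-0.065)] 0.7 [np.float64(-0.063), np.float64(-0.072)] 0.8 [np.float64(-0.076), np.float64(-0.078)] 0.9 [np.float64(-0.089), np.float64(-0.083)] 1.0 [np.float64(-0.103), np.float64(-0.086)] 1.1 [np.float64(-0.117), np.float64(-0.089)] 1.2 [np.float64(-0.13), np.float64(-0.089)] 1.3 [np.float64(-0.144), np.float64(-0.089)] 1.4 [np.float64(-0.158), np.float64(-0.086)] 1.5 [np.float64(-0.172), np.float64(-0.083)] 1.6 [np.float64(-0.185), np.float64(-0.078)] 1.7 [np.float64(-0.198), np.float64(-0.072)] 1.8 [np.float64(-0.21), np.float64(-0.065)] 1.9 [np.float64(-0.221), np.float64(-0.056)] 2.0 [np.float64(-0.231), np.float64(-0.047)] 2.1 [np.float64(-0.24), np.float64(-0.036)] 2.2 [np.float64(-0.248), np.float64(-0.025)] 2.3 [np.float64(-0.255), np.float64(-0.013)] 2.4 [np.float64(-0.261), np.float64(0.0)] 
1.3 [np.float64(-0.014), np.float64(0.001)] 1.4 [np.float64(-0.028), np.float64(0.003)] 1.5 [np.float64(-0.041), np.float64(0.006)] 1.6 [np.float64(-0.055), np.float64(0.011)] 1.7 [np.float64(-0.067), np.float64(0.017)] 1.8 [np.float64(-0.079), np.float64(0.024)] 1.9 [np.float64(-0.09), np.float64(0.033)] 2.0 [np.float64(-0.1), np.float64(0.042)] 2.1 [np.float64(-0.11), np.float64(0.053)] 2.2 [np.float64(-0.118), np.float64(0.064)] 2.3 [np.float64(-0.125), np.float64(0.076)] 2.4 [np.float64(-0.13), np.float64(0.089)]
```

Pinched at 15 mm, so I swing to 1.2 first.

>>> move_arm(series=[[0, -0.006, -0.013, 0], [0, -0.013, -0.025, 0], [0, -0.021, -0.036, 0], [0, -0.03, -0.047, 0], [0, -0.04, -0.056, 0], [0, -0.051, -0.065, 0], [0, -0.063, -0.072, 0], [0, -0.076, -0.078, 0], [0, -0.089, -0.083, 0], [0, -0.103, -0.086, 0], [0, -0.117, -0.089, 0], [0, -0.13, -0.089, 0], [0, -0.13, -0.089, 0], [0, -0.13, -0.089, 0]])

```text
time: 16.75
ee_pos: [0.4405, -0.1993, 0.2768]
eef_rot: [0.995, 0.104, -0.0, -0.0]
ft_force: [-1.2, 2.9, -9.7]
width: 0.0148
```

```bash
python3 look.py 8;python3 - <<'E'
from h import *
t=st2w(-.149,0)
go([t[0],t[1],.276],-1.364)
E
```

```text
scene tub in stand frame 615 [3.00000e-04 3.91000e-02 1.67300e-01 1.42100e-01 8.96583e+01] max z 0.05873185242343865 ranges [-0.07025145 -0.04495911] [0.07159328 0.12277446]
side tub in stand frame 729 [-7.00000e-04 -1.96000e-02  6.72000e-02  1.40200e-01  8.94498e+01] max z 0.059757493697070126 ranges [-0.07085616 -0.05289586] [0.06922245 0.01454869]
t 16.85 pos [ 0.4406 -0.2     0.2768] stand [-0.149  -0.0024] yaw_y -1.3641 shift [ 0.     -0.0024  0.0008] roll -0.0001 F [-1.7  2.2 -7.8] w 0.01495287238638144 q [ 1.14  0.04 -0.82  1.7   0.03  1.41 -1.05]
```

View pics/scene8.png

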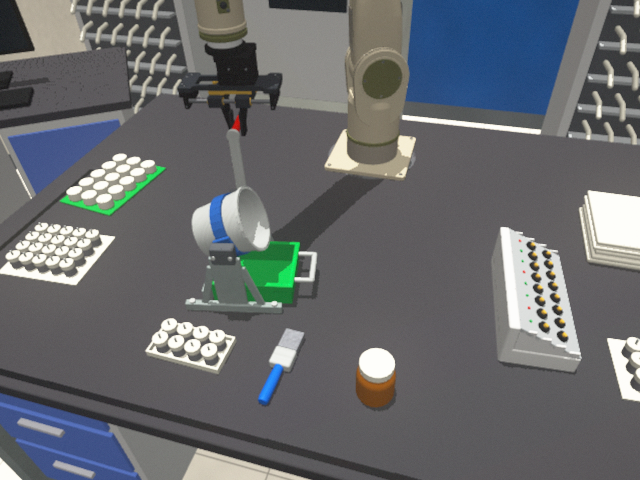

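The pot is tilted about 1.2 rad with the grip holding well and the tub unmoved. I carry on to about 2.37.

>>> move_arm(series=[[0, -0.009, 0.0, 0], [0, -0.016, 0.001, 0], [0, -0.023, 0.002, 0], [0, -0.03, 0.003, 0], [0, -0.037, 0.005, 0], [0, -0.043, 0.006, 0], [0, -0.05, 0.009, 0], [0, -0.057, 0.011, 0], [0, -0.069, 0.017, 0], [0, -0.081, 0.024, 0], [0, -0.092, 0.033, 0], [0, -0.102, 0.042, 0], [0, -0.112, 0.053, 0], [0, -0.12, 0.064, 0], [0, -0.126, 0.075, 0], [0, -0.13, 0.085, 0], [0, -0.13, 0.085, 0], [0, -0.13, 0.085, 0], [0, -0.13, 0.085, 0], [0, -0.13, 0.085, 0]])

```text
time: 18.85
ee_pos: [0.4138, -0.0728, 0.1919]
eef_rot: [0.995, 0.103, -0.0, -0.0]
ft_force: [-5.7, 2.9, -5.0]
width: 0.015
```

```bash
python3 look.py 9;python3 - <<'E'
from h import *
t=st2w(-.149,.130)
go([t[0],t[1],.187],-1.364)
E
```

```text
scene tub in stand frame 575 [-7.00000e-04  3.98000e-02  1.66400e-01  1.44200e-01  8.97259e+01] max z 0.05926965578150762 ranges [-0.07262053 -0.04374231] [0.07173589 0.12274648]
side tub in stand frame 883 [-1.30000e-03  3.51000e-02  1.76200e-01  1.39000e-01  8.99714e+01] max z 0.059221937691455125 ranges [-0.07082802 -0.05299927] [0.06813203 0.12321991]
t 18.95 pos [ 0.4138 -0.0728  0.1919] stand [-0.1491  0.1276] yaw_y -1.3642 shift [ 0.0002 -0.0024  0.0049] roll -0.0002 F [-5.2  2.8 -4.3] w 0.014973172472783947 q [ 1.06 -0.09 -0.93  1.96 -0.08  1.23 -1.2 ]
```

View pics/scene9.png

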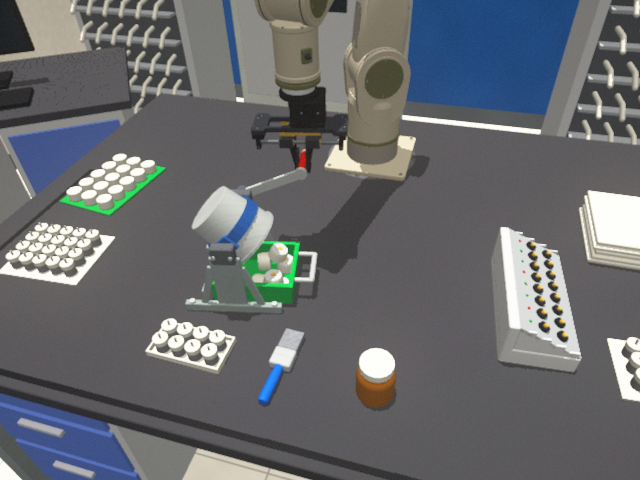

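View pics/side9.png

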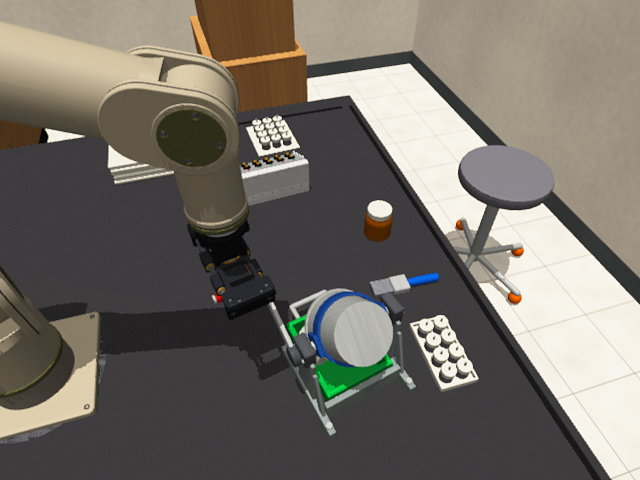

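Caps are in the tub around (275,265). I nudge the last bit towards the stop, wait, then count.

>>> move_arm(series=[[0, -0.002, 0.003, 0], [0, -0.002, 0.003, 0], [0, -0.002, 0.003, 0], [0, -0.002, 0.003, 0], [0, -0.002, 0.003, 0], [0, -0.002, 0.003, 0], [0, -0.002, 0.003, 0], [0, -0.002, 0.003, 0]])

```text
time: 19.75
ee_pos: [0.4136, -0.0717, 0.1892]
eef_rot: [0.995, 0.103, -0.0, 0.0]
ft_force: [-4.8, -0.3, -2.7]
width: 0.0148
```

```bash
python3 look.py 10;python3 - <<'E'
from h import *
p=cv2.imread("pics/scene10.png");cv2.imwrite("pics/s10c.png",cv2.resize(p[180:320,170:340],None,fx=4,fy=4,interpolation=3))
t=st2w(-.149,0)
go([t[0],t[1],.276],-1.364)
E
```

```text
scene tub in stand frame 570 [0.0003 0.039  0.1427 0.167  0.1682] max z 0.05875997761453407 ranges [-0.07118554 -0.04434461] [0.07184015 0.12263219]
side tub in stand frame 893 [-0.0009  0.035   0.1398  0.1758  0.0901] max z 0.05939268371042893 ranges [-0.07068933 -0.05303401] [0.06911191 0.12277115]
t 19.85 pos [ 0.4137 -0.0717  0.1892] stand [-0.1491  0.1287] yaw_y -1.3649 shift [ 0.0002  0.1288 -0.0867] roll -0.0009 F [-5.3 -0.5 -3.4] w 0.014841759868228166 q [ 1.06 -0.09 -0.93  1.97 -0.08  1.23 -1.21]
```

View pics/s10c.png

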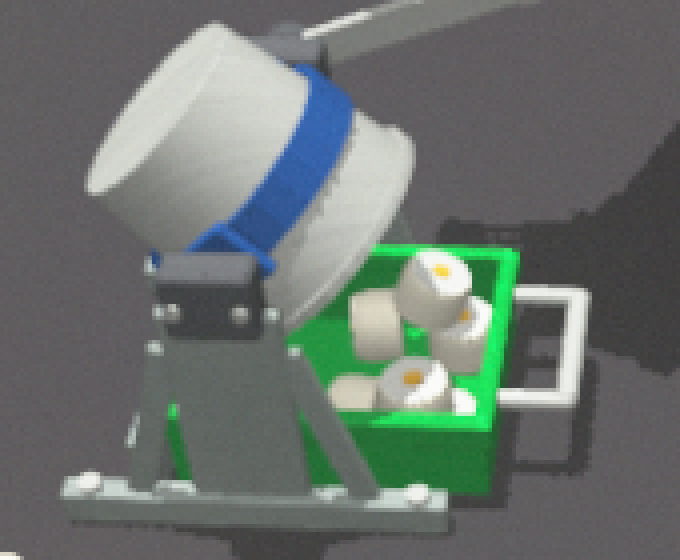

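```bash
python3 - <<'E'
from h import *
p,W,c=cloud("scene",10)
for u,v in [(440,270),(415,375),(375,300),(475,315),(462,398),(355,385)]:
    x=W[180+v//4,170+u//4];print((u,v),x.round(3),np.round(w2st(x),3))
E
```

```text
(440, 270) [ 0.53  -0.094  0.063] [-0.04   0.083]
(415, 375) [ 0.605 -0.084  0.058] [0.035 0.078]
(375, 300) [ 0.544 -0.13   0.044] [-0.033  0.044]
(475, 315) [ 0.526 -0.08   0.031] [-0.041  0.098]
(462, 398) [ 0.589 -0.065  0.03 ] [0.024 0.099]
(355, 385) [ 0.61  -0.116  0.047] [0.035 0.045]
```

All six caps are in, with their tops at or below 63 mm, so the centres are below the limit. I swing back to 1.2 first.

>>> move_arm(series=[[0, 0.005, -0.013, 0], [0, 0.012, -0.025, 0], [0, 0.02, -0.036, 0], [0, 0.029, -0.046, 0], [0, 0.039, -0.055, 0], [0, 0.05, -0.064, 0], [0, 0.062, -0.071, 0], [0, 0.075, -0.077, 0], [0, 0.088, -0.081, 0], [0, 0.102, -0.085, 0], [0, 0.116, -0.087, 0], [0, 0.129, -0.087, 0], [0, 0.129, -0.087, 0], [0, 0.129, -0.087, 0]])

```text
time: 21.25
ee_pos: [0.4406, -0.1994, 0.2767]
eef_rot: [0.995, 0.102, 0.001, 0.001]
ft_force: [-3.4, -5.6, -2.2]
width: 0.0148
```

```bash
python3 - <<'E'
from h import *
t=st2w(-.149,-.1312)
go([t[0],t[1],.187],-1.364)
E
```

```text
t 21.25 pos [ 0.4406 -0.1994  0.2767] stand [-0.1489 -0.0019] yaw_y -1.3661 shift [1.000e-04 1.291e-01 9.010e-02] roll -0.0021 F [-3.4 -5.6 -2.2] w 0.014818064061268399 q [ 1.14  0.04 -0.82  1.7   0.03  1.41 -1.05]
```

>>> move_arm(series=[[0, 0.013, 0.001, 0], [0, 0.026, 0.003, 0], [0, 0.039, 0.006, 0], [0, 0.053, 0.011, 0], [0, 0.066, 0.017, 0], [0, 0.078, 0.024, 0], [0, 0.089, 0.033, 0], [0, 0.099, 0.042, 0], [0, 0.108, 0.053, 0], [0, 0.117, 0.064, 0], [0, 0.124, 0.077, 0], [0, 0.129, 0.089, 0], [0, 0.129, 0.09, 0], [0, 0.129, 0.09, 0], [0, 0.129, 0.09, 0]])

```text
time: 22.75
ee_pos: [0.4674, -0.3262, 0.1862]
eef_rot: [0.995, 0.102, 0.001, 0.002]
ft_force: [1.1, -7.6, -3.4]
width: 0.0148
```

```bash
python3 look.py 11; python3 - <<'E'
from h import *
t=st2w(-.149,-.1312)
go([t[0],t[1],.187],-1.364)
for n in ["scene","side"]:
    p,W,c=cloud(n,11);rim=W[(W[...,2]>.19)&(W[...,2]<.215)&~masks(p)['red']];d=np.linalg.norm(rim[:,:2]-SO,axis=1);rim=rim[(d<.07)&(d>.055)]
    A=np.c_[(rim[:,:2]-SO)@EY,np.ones(len(rim))];print(n,len(rim),'tilt',np.linalg.lstsq(A,rim[:,2],rcond=None)[0])
E
```

```text
scene tub in stand frame 570 [0.00000e+00 4.02000e-02 1.66700e-01 1.42700e-01 8.92604e+01] max z 0.05902837777744226 ranges [-0.07123031 -0.04400042] [0.07195964 0.12293139]
side tub in stand frame 546 [ 4.40000e-03 -4.76000e-02  1.36300e-01  3.17000e-02  1.11186e+01] max z 0.05858490571496168 ranges [-0.06430563 -0.05301151] [ 0.06906544 -0.01934783]
t 22.85 pos [ 0.4674 -0.3262  0.1862] stand [-0.1488 -0.1314] yaw_y -1.3661 shift [-0.0002 -0.0002 -0.0008] roll -0.0021 F [ 0.5 -8.6 -3.6] w 0.014986140838159434 q [ 1.14  0.32 -0.74  1.63  0.22  1.27 -1.  ]
scene 1086 tilt [0.00214578 0.20018846]
side 728 tilt [-0.03912772  0.20148034]
```

View pics/scene11.png

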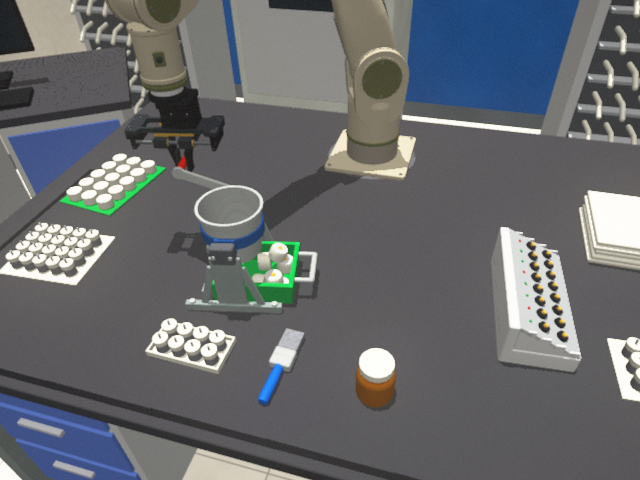

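The pot is back upright and the caps are in the tub. I release the lever, rise and move away.

>>> move_arm(series=[[0, 0, 0, 0], [0, 0, 0, 0], [0, 0, 0, 0], [0, 0, 0, 0], [0, 0, 0, 0], [0, 0, 0, 0], [0, 0, 0, 0], [0, 0, -0.03, 0], [0, 0, -0.07, 0], [0, 0, -0.11, 0], [0, 0, -0.15, 0], [-0.03, 0.03, -0.17, 0], [-0.06, 0.06, -0.17, 0], [-0.09, 0.1, -0.17, 0], [-0.12, 0.14, -0.17, 0], [-0.14, 0.17, -0.17, 0], [-0.14, 0.17, -0.17, 0], [-0.14, 0.17, -0.17, 0]], claw=1)

```text
time: 24.65
ee_pos: [0.3643, -0.5189, 0.355]
eef_rot: [0.995, 0.103, 0.0, -0.001]
ft_force: [0.7, 0.6, 0.0]
width: 0.0872
```

```bash
python3 look.py 12; python3 - <<'E'
from h import *
go([.4,-.3,.3])
for n in ["scene","side"]:
    p,W,c=cloud(n,12);R=W[masks(p)['red']&(W[...,2]>.15)&(W[...,2]<.25)];m=np.median(R,0);print(n,'red',m.round(4),np.round(w2st(m),4))
a=cv2.imread("pics/scene12.png");b=cv2.imread("pics/side12.png")
cv2.imwrite("pics/c12.png",np.hstack([cv2.resize(a[170:330,170:340],(400,376)),cv2.resize(b[260:440,260:460],(400,376))]))
E
```

```text
scene tub in stand frame 574 [4.00000e-04 3.95000e-02 1.66700e-01 1.42100e-01 8.96411e+01] max z 0.05865999239107264 ranges [-0.07049303 -0.04421931] [0.07197331 0.12281168]
side tub in stand frame 930 [-0.0012  0.0354  0.1389  0.1762  0.1384] max z 0.06005267573812187 ranges [-0.07074377 -0.05275286] [0.06839854 0.12342317]
t 24.75 pos [ 0.3656 -0.5174  0.3558] stand [-0.2877 -0.2976] yaw_y -1.3622 shift [ 0.0787 -0.2055  0.0559] roll 0.0 F [-0.5  0.1 -0.1] w 0.08694308568933572 q [ 1.32  0.39 -0.64  1.17  0.23  1.65 -0.62]
scene red [ 0.4664 -0.3226  0.212 ] [-0.1491 -0.1277]
side red [ 0.4829 -0.3242  0.2125] [-0.1333 -0.1327]
```

View pics/c12.png

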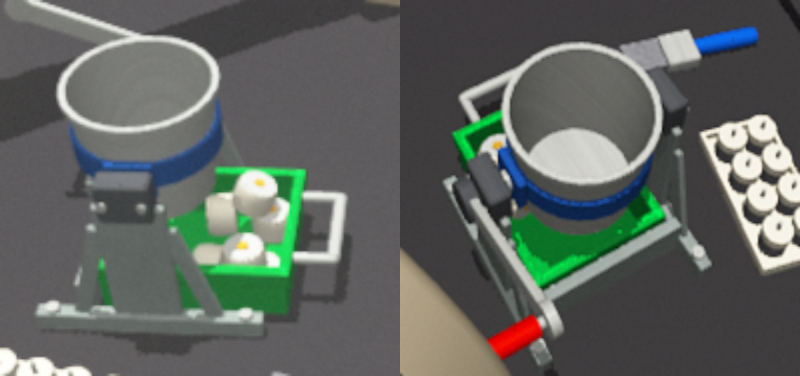

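View pics/side12.png

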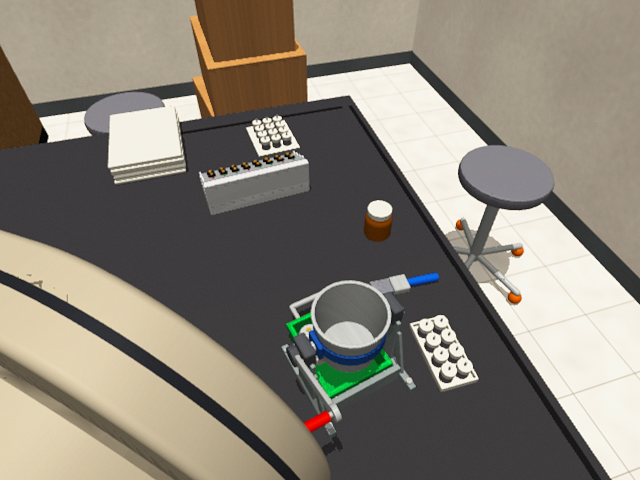

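The pot is empty and upright, all six caps are in the tub, the tub is home at y ≈ 0.035, the robot is clear, and the tray, jar and brush are unmoved. I hand in.

```bash
python3 -c "
from bench import r
print(r.close_job())"
```

```text
the job is handed in; nothing more can be done
None
```

The job is done and handed in at about 25 s of the 72 s allowed; no verdict was reported. I drew the tub away from the console by its near end wall. Then I pushed it by its pull bar until about 8 N built up against the rear stop. With the red lever grip I tipped the pot to about 2.39 rad, swung it back upright, let go and moved clear.

**Last checks:**
- **Tub:** in the side view its centre is at stand x ≈ 0, y ≈ 0.035 m, straight to within about 0.2°. The scene view gave y ≈ 0.0395 m because the pot hides part of the rim; both values are within tolerance.
- **Caps:** all six are in the tub and the pot is empty. Two lie on top of others, with the highest top at 63 mm, so I reckon its centre at about 50 mm, under the 57.5 mm limit.
- **Pot:** the lever grip is back at its starting position. The rim slope read 0.00 rad from the scene camera and -0.04 rad from the side camera, both within 0.15 rad.
- **Bystanders:** the cell tray, jar and brush look unmoved by eye in the images; I did not measure them.

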